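# Turn the loaded sample crate and stack the light one on its lugs

### The job

The blue crate with the full jars sits clipped on a turntable; swing it half a turn so that its yellow label squarely faces away from the robot, then set the white crate of empty vials on top, its own yellow label squarely facing the robot, so that it rests level on the white lugs inside the blue rim instead of nesting down onto the jars. Set the white crate down gently, do not tip it on the way, let go, and leave the timer, the loose jar and the brush where they are.

Things in the scene. Friction and masses are not known exactly. Their poses are not given: they have to be found in the camera images.
- turntable: Black fixed turntable foot, 150 mm across, 10 mm high, on the bench; its place varies, but its axes are always parallel to the world axes. Origin on the turning axis at bench height. Above it turns an aluminium disc, 176 mm across, that carries the blue crate.
- lower (a joint): Angle of the blue lower crate on the turntable, rad, positive counter-clockwise from above; 0 when its yellow label faces the robot (-x); starts within 0.6 of 0. Turns either way for nearly a full turn from 0, against about 0.15 N m of friction (2 N at the rim), and stays where it is left. Two full jars are clipped in its middle; crate and jars cannot be lifted off.
- lower_seat (a point): On the turning axis of the blue crate at lug-top height, 96 mm above the bench, where the white crate's underside belongs. Turns with the crate: x along its length, away from the label; z up. Four white lugs stick 16 mm inward from the long walls, 22 mm long, 8 mm thick: on each long wall one centred at x = -63 and one at x = +29 mm. Jars: x -46 to 46, y -21 to 21 mm, tops 70 mm above the bench.
- lower_label (a point): Middle of the blue crate's label end (yellow label on the wall and lip), 90 mm from the turning axis, 96 mm above the bench. Blue crate: open box 180 x 130 mm outside, 4 mm walls (172 x 122 mm inside), wall tops 108 mm above the bench; a 45 degree outward lip round the rim ends 115 mm above the bench and measures 194 x 144 mm.
- lower_push_end (a point): Middle of the inner face of the blue crate's end wall opposite the label, 86 mm from the turning axis, at the wall top. The two inside corners at this end (x from 45 to 86 mm) have no lug and no jar: the tips of a closed gripper can reach in some 20 mm below the wall top and push a long wall from within to swing the crate.
- upper: White loose crate, 72 mm high, 0.28 to 0.48 kg, upright on the bench, label towards the robot within 0.4 rad. Origin: centre of its underside; x along its length away from the label, z up. Core 160 x 78 mm; solid ribs on both long sides, 110 mm over all, at x -46 to 12 and 46 to 80 mm, channels between; rim flange 168 x 120 mm at the top. Four fixed vials, 53 mm high, in the inside corners.
- upper_label (a point): Foot of the white crate's label end (yellow label on its wall and rim): 82 mm from its origin in -x, at the underside. About 6 mm play all round in the blue mouth. Labels the same way: the lugs run up the channels and it drops in. Labels opposite ways: its ribs stand on the lugs, underside 12 mm below the blue wall tops.
- upper_bridge (a point): Middle of the top edge of the green carrying bridge, an upright board across the white crate's centre: 12 mm thick along the crate's x, 72 mm long along y, top 74 mm above the underside, below it solid to the floor. Pinch it from above to carry the crate; in the middle 70 mm are free on each side of it, 69 mm deep.
- timer: Silver timer lying flat, 70 x 78 x 18 mm, origin at the centre of its underside. Leave alone.
- jar: Closed loose sample jar with white cap and yellow label, 52 mm across, 75 mm high, origin at the centre of its underside. Leave alone.
- brush: Brush lying on the bench, about 180 mm long. Leave alone.
Not all that is in view belongs to the job. Of the things that look like the turntable, the larger one is meant.

How it is judged (in metres and radians):
On the way:
1. the blue crate has been turned so that its label faces away from the robot (x of lower_label in the frame of turntable above 0.05 m and angle between the x axis of lower_seat and the x axis of turntable, either way round below 0.35 rad), for 0.2 s.
At the end, for the whole second after the job is handed in: Blue label faces away from the robot, white crate's label faces it, both within 20 degrees; the white crate is at rest with its underside within 4 mm of the lug tops, level within 3 degrees, within 14 mm of centre and 9 degrees of parallel with the blue crate (all of step 1 and x of upper_label in the frame of turntable below -0.05 m and angle between the x axis of upper and the x axis of turntable, either way round below 0.35 rad and angle between the x axis of upper and the x axis of lower_seat, either way round below 0.16 rad and horizontal distance between upper and lower_seat below 0.014 m and z of upper in the frame of lower_seat between -0.004 and 0.004 m and angle between upper's own z axis and vertical below 0.05 rad and linear speed of upper below 0.02 m/s and velocity of joint lower between -0.05 and 0.05 rad/s); the robot touches nothing.
It fails at once if the timer, the loose jar or the brush is moved by more than 20 mm (distance of any of timer, jar, brush from where it was at the start of the episode above 0.02 m).
It fails at once if the white crate is tipped by more than 30 degrees (angle between upper's own z axis and vertical above 0.52 rad).
It fails at once if the white crate is dropped: it falls free of the fingers by more than about 10 mm (linear speed of upper above 0.45 m/s and contact force between the fingers and upper below 0.5 N).
It fails at once if the white crate is pressed hard onto the blue one (over 60 N) (contact force between upper and lower above 60 N).
It also fails if it takes over 64 s, if anything falls off the work surface, if the arm or the gripper's body presses on something with over 40 N, if the wrist force passes 120 N, or if a joint passes its speed limit or range.

### The arm

A 6-joint arm with a two-finger parallel gripper is mounted at the origin on the work surface. World frame = base frame: x ahead of the robot, y to its left, z up, the work surface at z = 0. Lengths are in mm, angles in rad, forces in N, time in s.
With the tool pointing down it reaches from about 300 to 775 mm from the base axis. Payload 14.6 kg.
Tool frame: the origin (TCP) lies midway between the tips of the shut fingers; the grasp point (between the pads) lies grasp_offset behind it (grasp_offset is the distance from the TCP to the grasp point, in mm); z points along the fingers, y is the line along which they close (so a half turn about z gives the same grasp; the last joint's range is limited). The gripper opens to 94 mm and grips with 3 to 60 N. Pads are 16 mm wide; open, the fingers measure 119 mm over their backs; the gripper's body (75 mm by 177 mm) begins 78 mm behind the grasp point.
Start: joints at [-1.225, 0.3, 1.521, -0, 1.321, -0.067], TCP at [220.639, -503.793, 205.446] pointing down, gripper open.
Joint ranges: [-3.03, 3.03], [-0.79, 2.21], [0.23, 2.52], [-1.04, 4.18], [0, 3.07], [-2.55, 2.55]. Speed limits (rad/s): [2.22, 2.22, 2.57, 3.14, 3.14, 3.14].

### API

Orientations are given as [roll, pitch, yaw] about the fixed x, y, z axes, in that order (R = Rz(yaw) Ry(pitch) Rx(roll)).
In Python, from cell import * gives the robot as it stands. The module is installed in compiled form; this text tells all that it offers.
- The arm moves only by the shell command python3 -m jog 'ROWS' [FORCE]. ROWS is JSON, a list of rows, each a list of 3 entries, a list of its own where there are three numbers: the finger opening in mm, from 0 to 94, then the shift along the tool's x, y, z in units of 50 mm (1.0 is 50 mm), then the turn about the tool's z in units of 180 degrees (1.0 is 180 degrees). In form: [[fingers, [dx, dy, dz], twist], ...]. A call has 1 to 20 rows; each row shifts and turns the commanded pose from where the row before left it, along the tool's axes as they then stand; what a row does not reach is not made up. A row lasts 1/10 s, in which the tool goes at most 50 mm and 8.59 degrees, less where a joint would pass 70% of its speed; a pose out of reach is approached as far as the arm can. A call with a number of a shift or a turn outside -1 to 1 is refused whole. A call with a gripper value outside its range is refused whole. The fingers move at their own pace and stop on an object; FORCE is the grip in N (left out, the last holds). Time passes only in rows, so rows that do not move let the fingers close. It gives the time, the measured TCP pose, the force, the opening and the grip force at its end, in the units of the state.
- read_state(): the state, without advancing time (a new reading comes with each control period).
- camera(name): name is "side" or "top"; returns the picture (480x640x3 uint8, red, green, blue); there is no depth.
- calibration(name): a dict with "mtx" (3x3 intrinsics, pixels), "distortion" ([k1, k2, p1, p2, k3] as OpenCV has them; the pictures are not rectified), "cam_to_world" (4x4, takes a point from camera to world coordinates). Camera axes: x right, y down, z forward; pixel columns grow to the right and rows downward; lengths in mm; the calibration is good to about 2 mm. A picture is of the moment at which its call begins. calibration takes no time and is no camera call.
- sign_off(): hands the job in; it is judged then, once.
Trained networks look in the newest picture that a camera, given by its name, has taken for a name from the list of things; names that differ only in an ending like _2 or _b are one class to them, and where a whole thing is asked for, a point or a joint stands for the part that bears it (a point fixed in the world has none). Each returns a list of dicts, best first, with "conf" (0 to 1); they miss things now and then, are a little off and sometimes report something else, mostly with a low value. They report only what shows in the picture. A call takes as long as a camera call. They do not tell look-alikes from the thing itself.
- regions_of(camera, query): "pixels" (480x640 bool, what is visible of it) and "rect" ([centre column, centre row, width, height] in pixels, round what is visible of it).
The state is a dict: "clock": time; "joints": joint angles; "qd": joint speeds; "effort": joint torques, N m; "eef_pos": TCP position; "eef_rot": TCP orientation; "wrist_force": force on the tool from outside, world axes, zero at the start; "moment": the same for the moment, N m; "finger_gap": finger opening in mm; "finger_force": force on a finger pad.
Only numpy, scipy, OpenCV 4.12 (cv2) and the standard library are available. Lean on these libraries where they do the work, as an engineer would, in place of code of your own. Each camera call takes 0.05 s, during which the arm holds its last target. There are 200 camera calls.

## Working session

There is one attempt and no reset: what is moved stays moved. The work goes in short steps, Python scripts to look and compute and a shell command to move; the robot and the scene stay as the last step left them, time stands still between calls to the robot, and variables do not carry over. Pictures are saved under pics/ and viewed, at most 10 in all, crops included, and the job is handed in when it is done.

```bash
mkdir -p pics; ls; python3 - <<'E'
from cell import *
import cv2
s=read_state(); print({k:s[k] for k in ('clock','eef_pos','eef_rot','finger_gap','wrist_force')})
try: print(grasp_offset)
except Exception as e: print(e)
for c in ('side','top'):
    im=camera(c); cv2.imwrite(f'pics/{c}0.png',im[:,:,::-1])
    k=calibration(c); print(c,k['mtx'].tolist(),k['distortion'],k['cam_to_world'].round(3).tolist() if hasattr(k['cam_to_world'],'round') else k['cam_to_world'])
    for q in ('turntable','lower','lower_label','upper','upper_label','upper_bridge','timer','jar','brush'):
        print(q,[(round(r['conf'],2),[round(float(v)) for v in r['rect']]) for r in regions_of(c,q)][:4])
print(read_state()['clock'])
E
```

```text
pics
{'clock': 0.0, 'eef_pos': array([ 220.54367682, -503.56292252,  204.8823137 ]), 'eef_rot': array([-3.14044148e+00, -7.18103472e-05,  4.12780276e-01]), 'finger_gap': 93.85564288830678, 'wrist_force': array([-0.07760834, -0.1155899 , -0.09532837])}
18.8
side [[588.1398587418016, 0.0, 314.9099655695879], [0.0, 588.1398587418016, 248.55402280318367], [0.0, 0.0, 1.0]] [0.00118235 0.         0.         0.         0.        ] [[-0.999, -0.042, 0.031, 506.773], [-0.051, 0.655, -0.754, 1080.514], [0.011, -0.754, -0.657, 1095.059], [0.0, 0.0, 0.0, 1.0]]
turntable [(0.81, [300, 166, 43, 40]), (0.61, [311, 223, 87, 75])]
lower [(0.8, [299, 166, 48, 44]), (0.56, [308, 227, 84, 74])]
lower_label [(0.89, [311, 223, 88, 74]), (0.58, [300, 165, 45, 40])]
upper [(0.86, [326, 339, 85, 77])]
upper_label [(0.74, [311, 224, 82, 76]), (0.69, [326, 342, 86, 71])]
upper_bridge [(0.88, [322, 338, 84, 71]), (0.58, [302, 421, 89, 20])]
timer [(0.67, [230, 289, 35, 27])]
jar [(0.9, [384, 279, 20, 31])]
brush [(0.67, [301, 420, 90, 23])]
top [[595.978604901043, 0.0, 314.5038926755344], [0.0, 595.978604901043, 229.36841506227597], [0.0, 0.0, 1.0]] [-0.08037178  0.          0.          0.          0.        ] [[0.018, -0.995, 0.099, 398.579], [-1.0, -0.017, 0.004, -72.094], [-0.003, -0.099, -0.995, 1805.517], [0.0, 0.0, 0.0, 1.0]]
turntable [(0.96, [363, 226, 73, 77])]
lower [(0.77, [361, 229, 68, 79]), (0.72, [475, 213, 50, 45])]
lower_label [(0.82, [361, 226, 74, 77]), (0.71, [474, 213, 43, 50])]
upper [(0.63, [228, 246, 56, 68]), (0.51, [292, 169, 22, 23])]
upper_label [(0.61, [226, 244, 54, 62])]
upper_bridge [(0.73, [227, 247, 60, 65])]
timer [(0.94, [293, 168, 24, 20]), (0.64, [164, 234, 16, 58]), (0.24, [361, 228, 77, 77])]
jar [(0.53, [302, 296, 22, 20])]
brush [(0.66, [162, 234, 15, 56])]
1.0
```

```bash
python3 - <<'E'
import cv2
a=cv2.imread('pics/top0.png')[130:330,130:530]; cv2.imwrite('pics/top0c.png',cv2.resize(a,(800,400),interpolation=cv2.INTER_CUBIC))
b=cv2.imread('pics/side0.png')[130:450,200:440]; cv2.imwrite('pics/side0c.png',cv2.resize(b,(450,600),interpolation=cv2.INTER_CUBIC))
E
```

```text
(no output)
```

View pics/top0c.png

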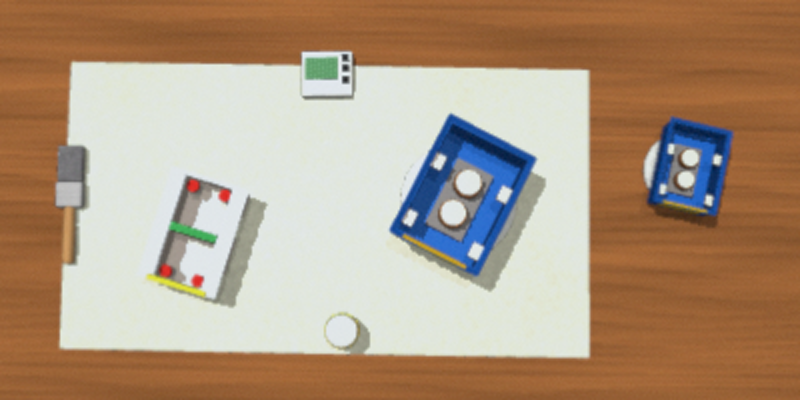

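View pics/side0c.png

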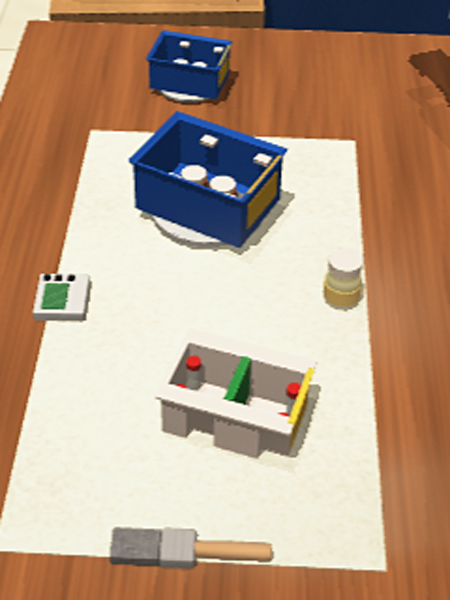

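Top view crop: the large blue crate on its turntable is at full-frame px (361,227), and a small look-alike is at (475,214), off the mat. "The larger one is meant" fits (361,227), about 77 px against 48 px. The white crate is at (228,246) with its green bridge visible. The timer is at (293,168), the jar at (302,296) and the brush at (162,234). These enlarged crops confirm the choice.

```bash
cat > h.py <<'E'
from cell import *
import cv2, numpy as np
from scipy.optimize import least_squares
def ray(c,px):
    k=calibration(c); T=np.array(k['cam_to_world'])
    u=cv2.undistortPoints(np.array(px,float).reshape(-1,1,2),np.array(k['mtx']),np.array(k['distortion'])).reshape(-1,2)
    return T[:3,3],(T[:3,:3]@np.c_[u,np.ones(len(u))].T).T
def onz(c,px,z):
    o,d=ray(c,px); return (o+d*((z-o[2])/d[:,2])[:,None])[:,:2]
def tri(p,q):
    (o1,d1),(o2,d2)=ray('top',p),ray('side',q); d1,d2=d1[0],d2[0]
    s=np.linalg.lstsq(np.c_[d1,-d2],o2-o1,rcond=None)[0]
    a,b=o1+s[0]*d1,o2+s[1]*d2; return (a+b)/2,np.linalg.norm(a-b)
def cmask(im,kind,box):
    h=cv2.cvtColor(im,cv2.COLOR_RGB2HSV); H,S,V=cv2.split(h)
    m={'blue':(H>100)&(H<130)&(S>120)&(V>40),'green':(H>45)&(H<80)&(S>120),'yellow':(H>15)&(H<35)&(S>140)&(V>90),
       'white':(S<50)&(V>170),'red':((H<8)|(H>172))&(S>140)}[kind]
    b=np.zeros(m.shape,bool); x0,y0,x1,y1=box; b[y0:y1,x0:x1]=1
    m=((m&b)*255).astype(np.uint8); n,l,st,c=cv2.connectedComponentsWithStats(m)
    return [(l==i,st[i,4],c[i]) for i in sorted(range(1,n),key=lambda i:-st[i,4])]
def rect(c,mask,z):
    ys,xs=np.nonzero(mask); P=onz(c,np.c_[xs,ys],z)
    (cx,cy),(w,h),a=cv2.minAreaRect(P.astype(np.float32)); 
    if w<h: w,h,a=h,w,a+90
    a=np.radians(a); a=(a+np.pi/2)%np.pi-np.pi/2
    return np.array([cx,cy]),w,h,a
E
python3 - <<'E'
from h import *
np.set_printoptions(precision=2,suppress=True)
t,s=camera('top'),camera('side')
b=cmask(t,'blue',(315,175,410,275)); print('blue rim z115',rect('top',b[0][0],115))
y=cmask(t,'yellow',(315,215,410,280))[0]; print('blue label',onz('top',y[2],112))
g=cmask(t,'green',(190,200,270,290))[0]; gs=cmask(s,'green',(280,290,370,390))[0]
print('bridge top',rect('top',g[0],74),g[1])
y=cmask(t,'yellow',(190,240,270,290))[0]; print('white label',rect('top',y[0],70))
# top edge of bridge in the side view: left-most/upper; triangulate centroids
print('bridge tri',tri(g[2],gs[2]),g[2],gs[2])
# jar caps in crate
for n,im,bx in (('top',t,(340,205,380,250)),('side',s,(285,210,330,240))):
    print(n,[(m[1],m[2]) for m in cmask(im,'white',bx)[:6]])
E
```

```text
blue rim z115 (array([ 576.16, -198.03]), 189.47976684570312, 139.95645141601562, np.float64(-0.45861464894413917))
blue label [[ 493.03 -159.39]]
bridge top (array([517.91, 192.61]), 66.92916107177734, 10.144460678100586, np.float64(1.2693430029966852)) 78
white label (array([440.87, 215.5 ]), 83.53327941894531, 9.173255920410156, np.float64(1.2347683809866772))
bridge tri (array([515.1 , 194.52,  66.55]), np.float64(7.204536899336995)) [225.85 245.74] [327.66 334.04]
top [(np.int32(128), array([363.91, 220.53])), (np.int32(127), array([356.12, 235.65])), (np.int32(32), array([349.41, 210.38])), (np.int32(20), array([341. , 207.5])), (np.int32(4), array([378.75, 228.25]))]
side [(np.int32(91), array([318.31, 227.48])), (np.int32(90), array([302.54, 221.83])), (np.int32(3), array([291., 222.])), (np.int32(2), array([320.5, 233. ])), (np.int32(2), array([323.5, 234. ]))]
```

```bash
python3 -m jog '[[0,[0,0,0],-0.0461],[0,[0,0,0],-0.0461],[0,[0,0,0],-0.0461],[0,[0,0,0],-0.0461],[0,[0,0,0],-0.0461],[0,[0,0,0],-0.0461],[0,[0,0,0],-0.0461],[0,[0,0,0],-0.0461],[0,[0.42,0.66,0],0],[0,[0.42,0.66,0],0],[0,[0.42,0.66,0],0],[0,[0.42,0.66,0],0],[0,[0.42,0.66,0],0],[0,[0.42,0.66,0],0],[0,[0.42,0.66,0],0],[0,[0.42,0.66,0],0],[0,[0.42,0.66,0],0],[0,[0.42,0.66,0],0],[0,[0.42,0.66,0],0],[0,[0.42,0.66,0],0]]'; python3 - <<'E'
from h import *
print(tri((360.0,228.1),(310.4,224.65)))
E
```

```text
clock: 3.1
eef_pos: [617.7, -250.5, 205.4]
eef_rot: [3.142, 0.0, 1.571]
wrist_force: [0.6, -1.5, 0.3]
finger_gap: 0.5
finger_force: 0.0
(array([ 575.27880028, -197.7339829 ,   69.27672555]), np.float64(3.857818765788016))
```

```bash
python3 -m jog '[[0,[0,0,0.58],0],[0,[0,0,0.58],0],[0,[0,0,0.58],0],[0,[0,0,0.58],0],[0,[0,0,0],0]]'; python3 - <<'E'
from h import *
C=np.array([576,-198]); p=read_state()['eef_pos'][:2]
for th in -np.r_[0.46,np.linspace(.65,3.1,17)]:
    e=12.5*abs(np.sin(th))+8*abs(np.cos(th)); l=np.array([64,-(61-e)])
    c,s=np.cos(th),np.sin(th); q=C+np.array([[c,-s],[s,c]])@l
    d=(q-p)/50; print(round(th,2),q.round(0),'dx %.2f dy %.2f'%(d[1],d[0])); p=q
E
```

```text
clock: 3.6
eef_pos: [614.7, -250.7, 85.3]
eef_rot: [-3.135, -0.003, 1.571]
wrist_force: [0.2, 0.3, 0.6]
finger_gap: 0.5
finger_force: 0.0
-0.46 [ 612. -270.] dx -0.38 dy -0.06
-0.65 [ 598. -274.] dx -0.09 dy -0.27
-0.8 [ 587. -276.] dx -0.04 dy -0.23
-0.96 [ 575. -277.] dx -0.01 dy -0.24
-1.11 [ 563. -276.] dx 0.02 dy -0.24
-1.26 [ 551. -273.] dx 0.06 dy -0.24
-1.42 [ 539. -269.] dx 0.09 dy -0.24
-1.57 [ 528. -262.] dx 0.13 dy -0.23
-1.72 [ 519. -254.] dx 0.16 dy -0.16
-1.88 [ 512. -245.] dx 0.18 dy -0.14
-2.03 [ 506. -235.] dx 0.20 dy -0.12
-2.18 [ 501. -224.] dx 0.22 dy -0.10
-2.33 [ 498. -212.] dx 0.24 dy -0.07
-2.49 [ 497. -200.] dx 0.25 dy -0.03
-2.64 [ 497. -187.] dx 0.26 dy 0.00
-2.79 [ 499. -174.] dx 0.26 dy 0.04
-2.95 [ 503. -161.] dx 0.26 dy 0.09
-3.1 [ 510. -148.] dx 0.25 dy 0.13
```

```bash
python3 -m jog '[[0,[-0.2,-0.03,0],0],[0,[-0.2,-0.05,0],0],[0,[-0.09,-0.27,0],0],[0,[-0.04,-0.23,0],0],[0,[-0.01,-0.24,0],0],[0,[0.02,-0.24,0],0],[0,[0.06,-0.24,0],0],[0,[0.09,-0.24,0],0],[0,[0.13,-0.23,0],0],[0,[0,0,0],0]]'; python3 - <<'E'
from h import *
t=camera('top'); b=cmask(t,'blue',(300,165,425,285)); print(rect('top',b[0][0],115)); cv2.imwrite('pics/t1.png',cv2.resize(t[150:300,280:440,::-1],None,fx=3,fy=3))
print(read_state()['eef_pos'])
E
```

```text
clock: 4.6
eef_pos: [527.9, -264.0, 91.5]
eef_rot: [3.139, 0.001, 1.571]
wrist_force: [0.0, 0.8, 0.2]
finger_gap: 0.3
finger_force: 0.0
(array([ 575.98901367, -196.37602234]), 186.69285583496094, 137.68362426757812, np.float64(-1.5529835657844413))
[ 528.26331245 -264.51499458   91.36789201]
```

View pics/t1.png

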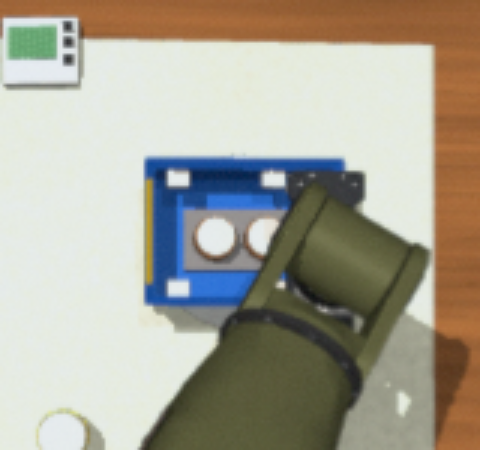

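The blue crate has swung a quarter turn: its label is on the left (crop 150,230) and the gripper tips are in its far-right corner. I'll continue the arc.

```bash
python3 -m jog '[[0,[0.16,-0.16,0],0],[0,[0.18,-0.14,0],0],[0,[0.20,-0.12,0],0],[0,[0.22,-0.10,0],0],[0,[0.24,-0.07,0],0],[0,[0.25,-0.03,0],0],[0,[0.26,0,0],0],[0,[0.26,0.04,0],0],[0,[0.13,0.045,0],0],[0,[0.13,0.045,0],0],[0,[0.12,0.06,0],0],[0,[0.12,0.07,0],0],[0,[0.04,0.02,0],0],[0,[0,0,0],0],[0,[0,0,0],0]]'; python3 - <<'E'
from h import *
t=camera('top'); b=cmask(t,'blue',(300,165,425,285)); print(rect('top',b[0][0],115)); cv2.imwrite('pics/t2.png',cv2.resize(t[150:300,280:440,::-1],None,fx=3,fy=3))
print(read_state()['eef_pos'])
E
```

```text
clock: 6.15
eef_pos: [511.5, -149.1, 90.3]
eef_rot: [3.14, 0.001, 1.571]
wrist_force: [2.1, -3.9, 1.6]
finger_gap: 0.4
finger_force: 1.7
(array([ 577.65014648, -198.6854248 ]), 186.58131408691406, 139.3648223876953, np.float64(0.017966781187029657))
[ 511.28491204 -148.9280702    90.06174901]
```

View pics/t2.png

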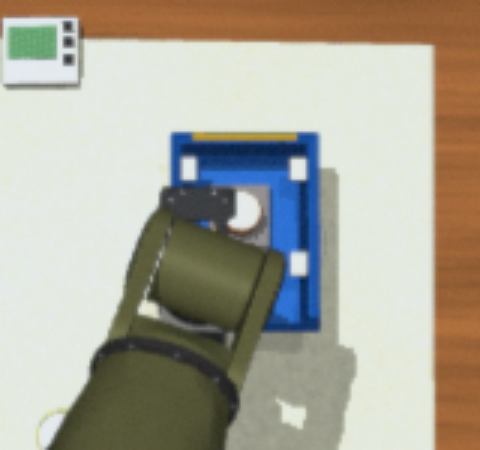

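```bash
python3 -m jog '[[0,[-0.1,0,0],0],[0,[0,0,-0.7],0],[0,[0,0,-0.8],0],[0,[0,0,-0.7],0],[50,[0.7,0.013,0],0],[50,[0.7,0.013,0],0],[50,[0.7,0.013,0],0],[50,[0.7,0.013,0],0],[50,[0.7,0.013,0],0],[50,[0.7,0.013,0],0],[50,[0.7,0.013,0],0],[50,[0.7,0.013,0],0],[50,[0.7,0.013,0],0],[50,[0.64,0.013,0],0],[50,[0,0,0],0.032],[50,[0,0,0],0.032],[50,[0,0,0],0.032],[50,[0,0,0],0]]'; python3 - <<'E'
from h import *
np.set_printoptions(precision=2,suppress=True)
t=camera('top'); s=camera('side'); b=cmask(t,'blue',(300,165,425,285)); print(rect('top',b[0][0],115))
y=cmask(t,'yellow',(300,165,425,285))[0]; print(onz('top',y[2],112))
print(read_state()['eef_pos'],read_state()['eef_rot'])
cv2.imwrite('pics/s3.png',cv2.resize(s[180:420,220:440,::-1],None,fx=2.5,fy=2.5))
E
```

```text
clock: 8.0
eef_pos: [517.0, 193.7, 199.1]
eef_rot: [-3.14, 0.0, 1.268]
wrist_force: [-0.7, 0.7, 0.7]
finger_gap: 50.2
finger_force: 0.0
(array([ 576.3 , -198.82]), 189.7303466796875, 139.9883575439453, np.float64(0.014127416276165539))
[[ 668.22 -203.08]]
[517.1  193.67 199.25] [-3.14  0.    1.27]
```

View pics/s3.png

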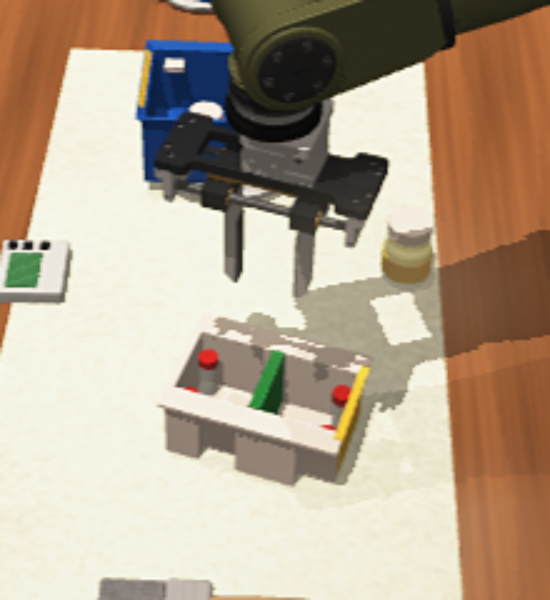

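The gripper hangs over the green bridge (crop 270,380) with a finger on each side. The blue crate's label faces away (crop 145,80). Going down to grip.

```bash
python3 -m jog '[[50,[0,0,0.64],0],[50,[0,0,0.64],0],[50,[0,0,0.64],0],[50,[0,0,0.64],0],[50,[0,0,0.4],0],[50,[0,0,0.22],0],[30,[0,0,0],0],[16,[0,0,0],0],[10,[0,0,0],0],[5,[0,0,0],0],[5,[0,0,0],0],[5,[0,0,0],0],[5,[0,0,0],0]]' 45
```

```text
clock: 9.4
eef_pos: [517.3, 194.0, 41.0]
eef_rot: [3.141, -0.0, 1.27]
wrist_force: [-2.9, -0.6, 5.9]
finger_gap: 11.7
finger_force: 45.0
```

```bash
python3 -m jog '[[5,[0,0,-0.1],0],[5,[0,0,-0.3],0],[5,[0,0,-0.45],0],[5,[0,0,-0.5],0],[5,[0,0,-0.5],0],[5,[0,0,-0.5],0],[5,[0,0,-0.45],0],[5,[0,0,-0.3],0],[5,[0,0,-0.1],0],[5,[0,0,0],-0.02],[5,[0,0,0],-0.03],[5,[0,0,0],-0.03],[5,[0,0,0],-0.02],[5,[0,0,0],0]]'; python3 -m jog '[[5,[-0.15,0.02,0],0],[5,[-0.3,0.04,0],0],[5,[-0.45,0.06,0],0],[5,[-0.5,0.07,0],0],[5,[-0.5,0.07,0],0],[5,[-0.5,0.07,0],0],[5,[-0.5,0.07,0],0],[5,[-0.5,0.07,0],0],[5,[-0.5,0.07,0],0],[5,[-0.5,0.07,0],0],[5,[-0.5,0.07,0],0],[5,[-0.5,0.07,0],0],[5,[-0.5,0.07,0],0],[5,[-0.5,0.07,0],0],[5,[-0.5,0.07,0],0],[5,[-0.5,0.07,0],0],[5,[-0.45,0.06,0],0],[5,[-0.3,0.04,0],0],[5,[-0.18,0.02,0],0],[5,[0,0,0],0]]'; python3 - <<'E'
from h import *
t=camera('top'); s=camera('side'); print(read_state()['eef_pos'],read_state()['eef_rot'])
a=cv2.resize(t[150:300,290:440,::-1],(400,400)); b=cv2.resize(s[130:280,240:390,::-1],(400,400)); cv2.imwrite('pics/x4.png',cv2.hconcat([a,b]))
E
```

```text
clock: 10.8
eef_pos: [516.9, 193.7, 199.5]
eef_rot: [-3.14, 0.0, 1.585]
wrist_force: [0.3, 0.3, -4.2]
finger_gap: 11.6
finger_force: 45.0
clock: 12.8
eef_pos: [579.9, -222.8, 200.2]
eef_rot: [-3.141, -0.0, 1.583]
wrist_force: [-1.3, -0.3, -4.2]
finger_gap: 12.0
finger_force: 45.0
[ 580.09070981 -221.35003669  200.37713323] [-3.14140789e+00 -2.82470043e-04  1.58400047e+00]
```

View pics/x4.png

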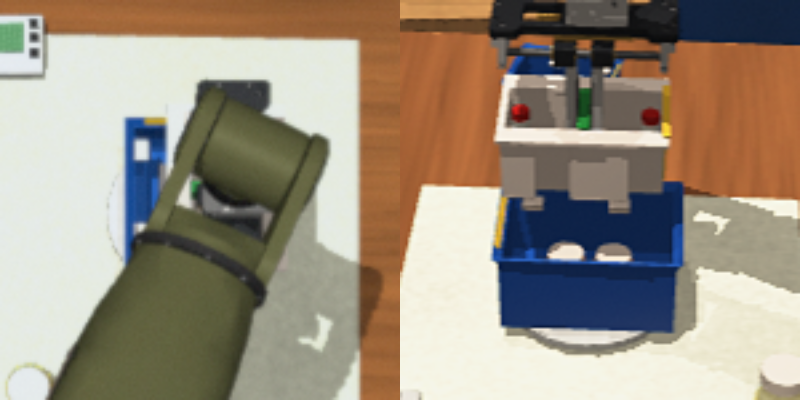

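Top (left): the arm covers the crate. Side (right): the white crate hangs level, with its label at right (665,110), towards the robot, and the blue label at left (500,220), away. It sits about 24 mm too far in -y, so I'll correct that.

```bash
python3 -m jog '[[5,[0.14,-0.02,0],0],[5,[0.2,-0.03,0],0],[5,[0.14,-0.02,0],0],[5,[0,0,0],0],[5,[0,0,0],0],[5,[0,0,0],0]]'; python3 - <<'E'
from h import *
for i in range(3): s=camera('side')
r=[read_state()['eef_pos'] for _ in range(1)]; print(r)
# white crate: lowest blue corners vs. white bottom; use yellow label + red caps for the crate pose check
g=cmask(s,'green',(250,130,390,280))[0]; print('green',g[1],g[2])
rr=cmask(s,'red',(250,130,390,280)); print([(m[1],m[2].round(1)) for m in rr[:4]])
cv2.imwrite('pics/x5.png',cv2.resize(s[130:280,240:390,::-1],(600,600),interpolation=cv2.INTER_CUBIC))
E
```

```text
clock: 13.5
eef_pos: [576.4, -198.0, 200.5]
eef_rot: [3.142, 0.0, 1.584]
wrist_force: [0.5, -0.3, -4.4]
finger_gap: 11.6
finger_force: 45.0
[array([ 576.35056613, -198.11302321,  200.38248448])]
green 67 [309.37313433 175.91044776]
[(np.int32(42), array([285.2, 177. ])), (np.int32(35), array([334.6, 178.4]))]
```

View pics/x5.png

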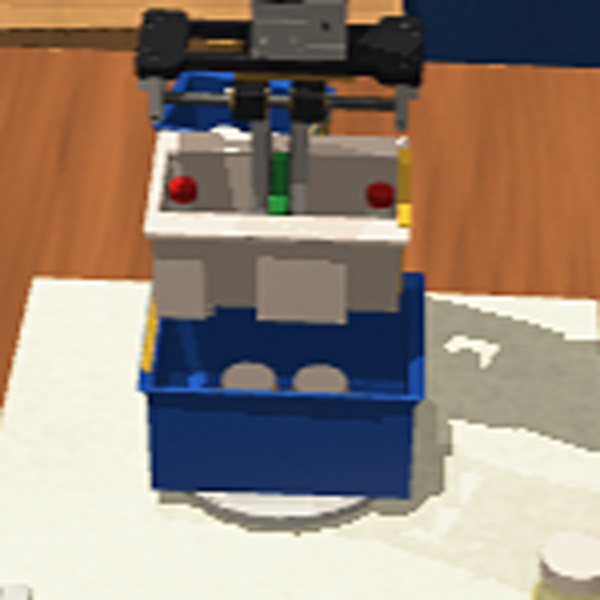

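The white crate hangs level and centred over the blue mouth (rim crop 140–425, white flange 147–408). Lowering it into the mouth.

```bash
python3 -m jog '[[5,[0,0,0.15],0],[5,[0,0,0.25],0],[5,[0,0,0.22],0],[5,[0,0,0.15],0],[5,[0,0,0.1],0],[5,[0,0,0.1],0],[5,[0,0,0.05],0],[5,[0,0,0.04],0],[5,[0,0,0],0],[5,[0,0,0],0]]'
```

```text
clock: 14.65
eef_pos: [576.5, -197.9, 147.7]
eef_rot: [3.141, 0.0, 1.584]
wrist_force: [0.1, 0.2, -4.6]
finger_gap: 11.6
finger_force: 45.0
```

```bash
python3 -m jog '[[5,[0,0,0.04],0],[5,[0,0,0.04],0],[5,[0,0,0.04],0],[5,[0,0,0.03],0],[5,[0,0,0.02],0],[5,[0,0,0.01],0],[5,[0,0,0],0],[5,[0,0,0],0]]'
```

```text
clock: 15.45
eef_pos: [576.4, -197.9, 138.5]
eef_rot: [3.141, 0.0, 1.584]
wrist_force: [-0.2, -0.7, -3.4]
finger_gap: 11.7
finger_force: 45.0
```

```bash
python3 -m jog '[[5,[0,0,0.02],0],[5,[0,0,0],0],[5,[0,0,0],0]]'; python3 -m jog '[[5,[0,0,0.02],0],[5,[0,0,0],0],[5,[0,0,0],0]]'
```

```text
clock: 15.75
eef_pos: [576.4, -197.9, 137.4]
eef_rot: [3.142, -0.0, 1.584]
wrist_force: [-0.4, -0.4, -3.9]
finger_gap: 11.8
finger_force: 45.0
clock: 16.05
eef_pos: [576.5, -197.9, 137.0]
eef_rot: [3.141, 0.0, 1.584]
wrist_force: [-4.7, 1.1, 4.3]
finger_gap: 11.6
finger_force: 45.0
```

Contact came at TCP 137 mm, where the underside should be at lug height (96 + 41). Releasing and retreating.

```bash
python3 -m jog '[[16,[0,0,0],0],[24,[0,0,0],0],[40,[0,0,0],0],[40,[0,0,0],0],[40,[0,0,-0.3],0],[40,[0,0,-0.6],0],[40,[0,0,-0.9],0],[40,[0,0,-0.9],0],[40,[0,0,-0.5],0],[40,[0.9,0,0],0],[40,[0.9,0,0],0],[40,[0.9,0,0],0],[40,[0.9,0,0],0],[40,[0.9,0,0],0],[40,[0.9,0,0],0],[40,[0,0,0],0]]'; python3 - <<'E'
from h import *
np.set_printoptions(precision=2,suppress=True)
t=camera('top'); s=camera('side')
b=(320,175,405,285)
g=cmask(t,'green',b)[0]; gs=cmask(s,'green',(260,170,360,270))[0]; print('bridge',rect('top',g[0],170),tri(g[2],gs[2]))
m=np.zeros(t.shape[:2],bool)
for c in cmask(t,'blue',b): 
    if c[1]>15: m|=c[0]
print('blue',rect('top',m,115))
a=cv2.resize(t[165:285,300:420,::-1],(400,400)); c=cv2.resize(s[160:280,250:370,::-1],(400,400)); cv2.imwrite('pics/x6.png',cv2.hconcat([a,c]))
for q in ('timer','jar','brush'): print(q,[(round(r['conf'],2),[round(float(v)) for v in r['rect']]) for r in regions_of('top',q)][:1])
E
```

```text
clock: 17.65
eef_pos: [572.3, 76.6, 297.8]
eef_rot: [3.14, -0.001, 1.589]
wrist_force: [1.0, -1.3, -0.4]
finger_gap: 39.9
finger_force: 0.0
bridge (array([ 576.99, -198.75]), 66.40093231201172, 13.884486198425293, np.float64(-1.553298178735937)) (array([ 577.5 , -199.39,  166.81]), np.float64(2.325232277235341))
blue (array([ 576.04, -197.04]), 189.2928009033203, 136.42706298828125, np.float64(0.014161500576929331))
timer [(0.56, [292, 168, 20, 20])]
jar [(0.56, [302, 296, 17, 16])]
brush [(0.84, [165, 233, 13, 56])]
```

View pics/x6.png

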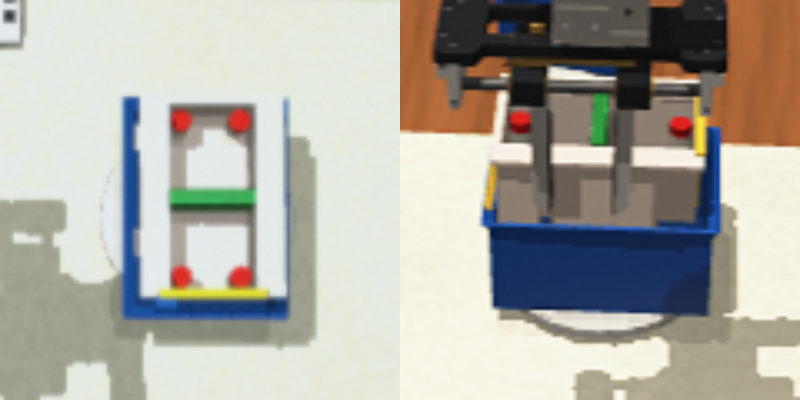

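The white crate sits level and centred in the blue rim. Its yellow label is at the bottom of the top view (crop 215,293), towards the robot, and its bridge is about 96–100 mm higher than it was on the bench. The side objects have not moved and the gripper is clear.

```bash
python3 -c "from cell import *; print(sign_off())"
```

```text
the job is handed in; nothing more can be done
None
```

The job is handed in: the blue crate is turned half a turn (label away from the robot), and the white crate rests level and released on the lugs with its label facing the robot; timer, loose jar and brush are unmoved, at about 18 s of the 64 s allowed (the sign-off gave no verdict).

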